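# Snap the battery cover onto the controller

### The arm

A 6-joint arm with a two-finger parallel gripper is mounted at the origin on the work surface. World frame = base frame: x ahead of the robot, y to its left, z up, the work surface at z = 0. Lengths are in m, angles in degrees, forces in N, time in s.
With the tool pointing down it reaches from about 0.4 to 0.825 m from the base axis. Payload 7 kg.
Tool frame: the origin (TCP) lies at the centre of the arm's flange, where the gripper is bolted on; the fingertips stand 178 mm ahead of it and the grasp point (between the pads) lies 159 mm ahead of it (r.tips_ahead is the z of the fingertips in the tool frame, in m); z points along the fingers, y is the line along which they close (so a half turn about z gives the same grasp; the last joint's range is limited). The gripper opens to 88 mm and grips with 3 to 60 N. Pads are 19 mm wide; open, the fingers measure 130 mm over their backs; the gripper's body (78 mm by 193 mm) begins 47 mm behind the grasp point.
Start: joints at [81.881, 20.546, 0.682, 0, -70.136, -16.507], TCP at [0.281, 0.614, 0.405] pointing down, gripper open.
Joint ranges: [-176.03, 176.03], [-82.01, 121.73], [-58.28, 71.71], [-173.87, 95.51], [-174.79, -0.11], [-173.66, 173.66]. Speed limits (degrees/s): [136.94, 136.94, 172.46, 180, 180, 180].

### API

Orientations are given as [roll, pitch, yaw] about the fixed x, y, z axes, in that order (R = Rz(yaw) Ry(pitch) Rx(roll)).
In Python, from plant import r gives the robot as it stands. The module is installed in compiled form; this text tells all that it offers.
- The arm moves only by the shell command python3 -m pendant 'ROWS' [FORCE]. ROWS is JSON, a list that holds one entry, the list of rows, each a list of 7 numbers: the shift along the tool's x, y, z in m, then the turn, a rotation vector about the tool's x, y, z in degrees, then the gripper command: -1 is shut, 1 is fully open, values between are in proportion. A call has 1 to 5 rows; each row is the pose to reach, as a shift and turn from the pose commanded when the call began, along the tool's axes at that moment; what a row does not reach only later rows make up. A row lasts 1/10 s, in which the tool goes at most 50 mm and 8.59 degrees, less where a joint would pass 70% of its speed; a pose out of reach is approached as far as the arm can. A call with a gripper value outside its range is refused whole. The fingers move at their own pace and stop on an object; FORCE is the grip in N (left out, the last holds). Time passes only in rows, so rows that repeat a pose let the fingers close. It gives the time, the measured TCP pose, the force, the opening and the grip force at its end, in the units of the state.
- r.get_state(): the state, without advancing time (a new reading comes with each control period).
- r.capture(name): name is "side" or "top" or "wrist"; returns the picture (384x512x3 uint8, red, green, blue); there is no depth.
- r.camera_params(name): a dict with "fx", "fy", "cx", "cy" (pixels), "R" (3x3) and "t" (3): a world point X has camera coordinates R X + t. Camera axes: x right, y down, z forward; pixel columns grow to the right and rows downward; lengths in m; the calibration is good to about 2 mm. A picture is of the moment at which its call begins: read the wrist's pose just before it. camera_params takes no time and is no camera call; for the wrist camera it gives the pose at the moment of the call.
- r.close_job(): hands the job in; it is judged then, once.
The state is a dict: "time_s": time; "joints": joint angles; "qd": joint speeds; "joint_torque": joint torques, N m; "tcp_pos": TCP position; "eef_rot": TCP orientation; "contact_force": force on the tool from outside, world axes, zero at the start; "moment": the same for the moment, N m; "gripper_width": finger opening in m; "gripper_force": force on a finger pad.
Only numpy, scipy, OpenCV 4.12 (cv2) and the standard library are available. Lean on these libraries where they do the work, as an engineer would, in place of code of your own. Each camera call takes 0.05 s, during which the arm holds its last target. There are 200 camera calls.

### The job

Put the black battery cover with the grip rib onto the grey controller housing: hook its front tongue fully into the slot, swing the rear down and press it until the catch snaps over it and it lies flat. Do it by feel and gently, never with more than 25 N on the cover or the housing, and leave the other things on the table where they are.

Things in the scene. Friction and masses are not known exactly. Their poses are not given: they have to be found in the camera images.
- cover: Battery cover to fit: black plate 110 x 70 x 4 mm, about 80 g, lying right way up. Origin: centre of the plate's underside; x to its rear, z out of its top. At the front (-x) a tongue 40 wide, 3 thick, 14 mm long continues the underside (x -55 to -69). A grip rib across the top, 12 mm thick (x), 44 wide (y), top 30 mm above the underside, stands at x = -5. A free ribbed patch to press on is at x = 28.
- cover_tongue (a point): Middle of the tongue's front lower edge, on the cover at (-69, 0, 0) mm. The tongue goes into the slot with the cover's rear raised by 0.12 to 0.40 rad; when it is home against the slot's back wall, swing the rear down about this edge. Its axes are the cover's.
- cover_rear (a point): Middle of the plate's rear lower edge, on the cover at (55, 0, 0) mm. Its axes are the cover's.
- cover_grip (a point): Middle of the grip rib's pinch zone, on the cover at (-5, 0, 20) mm; pinch it across its 12 mm, along the cover's x.
- rails: Two aluminium rails along x, 260 mm long, 80 wide over all, 20 high, fixed on the table, carrying the grey controller housing (152 x 84 mm). Origin on the table under their middle; x towards the housing's rear, z up. The housing is clamped somewhere along them: its middle is up to 25 mm either way along x from this origin, not measured, to be found by feel or eye. In y and height it is exact.
- slot (a point): Point on the rails at (-69, 0, 50) mm: where the foot of the slot's back wall is if the housing stands in the middle; truly up to 25 mm either way along x. The slot opens towards +x, is 6 mm deep, 7 high, 44 wide, roofed by a bar 5 mm thick. Its floor, the front sill, is 50 mm above the table (the seat's height) and runs on 60 mm in +x from the slot's mouth. Rails' axes.
- seat_rear (a point): Point on the rails at (55, 0, 50) mm: where the rear lower edge of the seated cover comes if the housing stands in the middle (else shifted with it). Rear ledge at this height. Two fixed posts 12 mm high, 16 to 42 mm either side, stand 2 mm behind it: a cover whose tongue is not home lands on them instead. Between them is the sprung catch. Rails' axes.
- catch (a joint): Sprung catch, 26 mm wide, sliding along the rails' x (m): 0 = out, nose 3.5 mm over the seated cover's rear edge, 1 mm above its top; grows to 0.009 as pushed back. The cover's rear edge coming down on its slope (6 to 15 mm above the seat, 31 degrees from upright) pushes it back 4 mm, then it springs over the edge. Spring 1.5 N + 0.3 N/mm; pressing the patch past it takes 4 to 10 N.
- glue_bottle: Small blue glue bottle, 28 mm across, 85 mm high, upright. Bystander, not to be disturbed. Origin at its underside's centre.
- screwdriver: Screwdriver, 180 mm, lying. Bystander, not to be disturbed. Origin under its middle.
- spacer_plate: Plain black plate 100 x 50 x 6 mm without tongue or rib, lying. Bystander, not to be disturbed. Origin at its underside's centre.
- stepper_motor: Small stepper motor 42 x 42 x 42 mm, shaft up to 64 mm. Bystander, not to be disturbed. Origin at its underside's centre.
- profile_offcut: Aluminium profile piece 120 x 20 x 20 mm, lying. Bystander, not to be disturbed. Origin at its underside's centre.
- bearing: Steel ring 32 mm across, 10 mm high, lying. Bystander, not to be disturbed. Origin at its underside's centre.
- screw_jar: Clear jar 50 mm across, 60 mm high, black cap. Bystander, not to be disturbed. Origin at its underside's centre.
Mind the look-alikes: they are no part of the job. Of the things like the cover, leave any that is green or purple; of the rest the larger one is meant.

How it is judged (in metres and radians):
On the way:
1. the cover, front end down and rear raised, has its tongue on the sill at the slot (angle between cover's own z axis and vertical between 0.06 and 0.6 rad and z of cover_tongue in the frame of rails between 0.047 and 0.055 m and x of cover_tongue in the frame of rails between -0.099 and -0.036 m and y of cover_tongue in the frame of rails between -0.006 and 0.006 m), for 0.1 s.
At the end, for the whole second after the job is handed in: The cover lies flat in its seat on the housing (front and rear edges within 2 mm of the seat's height, tilt under 0.04 rad, within 6 mm of the middle line and 31 mm of the rails' middle), the catch has sprung forward over its rear edge (less than 2 mm pushed back), and the cover is at rest (z of cover_tongue in the frame of rails between 0.048 and 0.052 m and z of cover_rear in the frame of rails between 0.048 and 0.052 m and angle between cover's own z axis and vertical below 0.04 rad and x of cover in the frame of rails between -0.031 and 0.031 m and y of cover in the frame of rails between -0.006 and 0.006 m and value of joint catch below 0.002 m and linear speed of cover below 0.01 m/s); the robot touches nothing.
It fails at once if more than 25 N between the cover and the housing or rails (contact force between cover and rails above 25 N).
It fails at once if the robot presses on the housing, catch or rails with more than 25 N (contact force between any of the arm, the fingers and rails above 25 N).
It fails at once if a bystander is moved by more than 25 mm (distance of any of glue_bottle, screwdriver, spacer_plate, stepper_motor, profile_offcut, bearing, screw_jar from where it was at the start of the episode above 0.025 m).
It also fails if it takes over 61 s, if anything falls off the work surface, if the arm or the gripper's body presses on something with over 40 N, if the wrist force passes 120 N, or if a joint passes its speed limit or range.

## Working session

There is one attempt and no reset: what is moved stays moved. The work goes in short steps, Python scripts to look and compute and a shell command to move; the robot and the scene stay as the last step left them, time stands still between calls to the robot, and variables do not carry over. Pictures are saved under pics/ and viewed, at most 10 in all, crops included, and the job is handed in when it is done.

```bash
mkdir -p pics; python3 - <<'E'
from plant import r
import cv2,numpy as np
s=r.get_state();print(s)
for n in("top","side"):
    im=r.capture(n);cv2.imwrite(f"pics/{n}0.png",im[:,:,::-1]);p=r.camera_params(n);print(n,{k:np.round(v,4).tolist() for k,v in p.items()})
E
```

```text
{'time_s': 0.0, 'joints': array([ 8.18809224e+01,  2.05911769e+01,  6.36499858e-01, -1.90614222e-02,
       -7.01335195e+01, -1.65062162e+01]), 'qd': array([ 0.05872227,  0.03369967,  0.05277798,  0.00209903,  0.00141216,
       -0.02013576]), 'joint_torque': array([ 2.98290543e-03, -5.82719851e+01,  2.93054008e+01,  6.99717969e+00,
        6.97008902e-03, -1.39109920e-04]), 'tcp_pos': array([0.28119457, 0.61345395, 0.40374939]), 'eef_rot': array([ 1.79910347e+02, -7.87997848e-03, -2.46317790e+01]), 'contact_force': array([-0.66940479,  0.79292897, -0.30764089]), 'moment': array([0.00928294, 0.04182387, 0.01543321]), 'gripper_force': 0.0, 'gripper_width': 0.08761535468258412}
top {'fx': 402.8955, 'fy': 402.8955, 'cx': 256.0535, 'cy': 193.6639, 'R': [[0.0279, -0.9993, -0.0239], [-0.9967, -0.026, -0.0771], [0.0764, 0.026, -0.9967]], 't': [0.0151, 0.5302, 1.0363]}
side {'fx': 367.8656, 'fy': 367.8656, 'cx': 256.2989, 'cy': 182.6794, 'R': [[0.9742, -0.2256, -0.0048], [-0.1585, -0.6688, -0.7263], [0.1607, 0.7084, -0.6873]], 't': [-0.4952, 0.1314, 0.8916]}
```

View pics/top0.png

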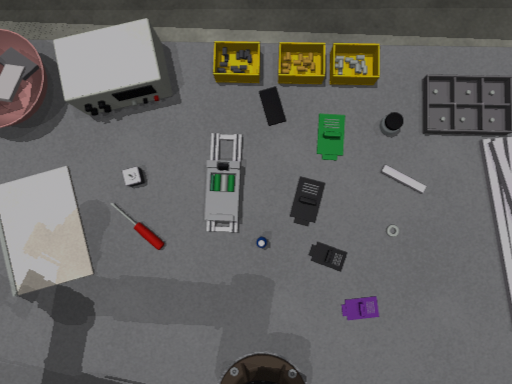

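View pics/side0.png

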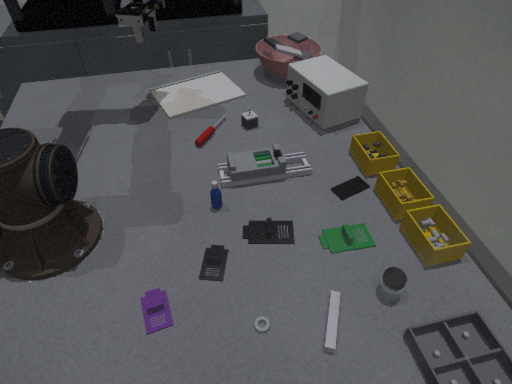

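Possible matches in the top view are the black cover (308,200), a smaller black cover (328,256), a green one (331,135), a purple one (361,308) and the plain spacer plate (272,106). I choose the larger black one at (308,200), and will check it in a close crop.

```bash
python3 - <<'E'
import cv2
im=cv2.imread("pics/top0.png");c=im[120:280,195:355]
cv2.imwrite("pics/crop1.png",cv2.resize(c,(600,600)if 0 else(592,592),interpolation=cv2.INTER_CUBIC))
E
```

```text
(no output)
```

View pics/crop1.png

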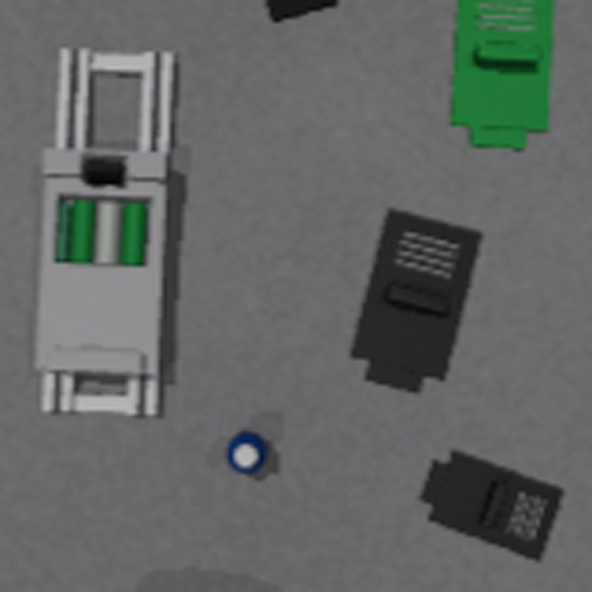

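```bash
cat > h.py <<'E'
import numpy as np
from plant import r
def ray(name,uv,z,p=None):
    p=p or r.camera_params(name);R=np.array(p["R"]);t=np.array(p["t"])
    d=R.T@np.array([(uv[0]-p["cx"])/p["fx"],(uv[1]-p["cy"])/p["fy"],1]);c=-R.T@t
    return (c+d*(z-c[2])/d[2])
def proj(X,p):
    v=np.array(p["R"])@np.array(X)+p["t"];return np.array([v[0]/v[2]*p["fx"]+p["cx"],v[1]/v[2]*p["fy"]+p["cy"]])
E
python3 - <<'E'
from h import *
f=lambda x,y,z:ray("top",(195+(x+.5)/3.7-.5,120+(y+.5)/3.7-.5),z)[:2]
def ang(v):return np.degrees(np.arctan2(v[1],v[0]))
rl,rr,fr,fl=[f(*c,.004) for c in((390,208),(482,233),(443,380),(352,357))]
print("cover",(rl+rr+fr+fl)/4,ang(rl+rr-fr-fl),np.linalg.norm(rl-fl),np.linalg.norm(rl-rr))
a,b,c,d=[f(*c,.02) for c in((61,48),(175,53),(156,415),(42,411))]
print("rails",(a+b+c+d)/4,ang(a+b-c-d),np.linalg.norm(a-d),np.linalg.norm(a-b))
for q in((42,150,.05),(170,155,.05),(36,370,.05),(160,375,.05),(52,350,.062),(143,350,.062),(54,365,.062),(143,370,.062),(103,157,.065)):print(q,f(*q))
print("rib",f(416,298,.03)); print("bottle",f(246,455,.085))
E
```

```text
cover [ 0.51985613 -0.10653732] -13.445171198903447 0.1108509129229212 0.06831626920830627
rails [0.55881025 0.1148338 ] -1.0400337212564925 0.26047886132543085 0.08226787527496054
(42, 150, 0.05) [0.61047947 0.15990835]
(170, 155, 0.05) [0.60912143 0.0706498 ]
(36, 370, 0.05) [0.45768522 0.15831573]
(160, 375, 0.05) [0.45661929 0.0728154 ]
(52, 350, 0.062) [0.47145599 0.14607737]
(143, 350, 0.062) [0.47314796 0.08407849]
(54, 365, 0.062) [0.46131104 0.14433689]
(143, 370, 0.062) [0.45959288 0.08364082]
(103, 157, 0.065) [0.60428444 0.11551898]
rib [ 0.51546974 -0.10342364]
bottle [0.40532245 0.0119813 ]
```

```bash
cat >> h.py <<'E'
from scipy.spatial.transform import Rotation as Ro
def go(pos,rpy):
    """tool-frame shift (mm) and rotvec (deg) from the measured pose to a TCP pose; pos in m"""
    s=r.get_state();R=Ro.from_euler("xyz",s["eef_rot"],degrees=True)
    d=R.inv().apply(np.array(pos)-s["tcp_pos"]);v=(R.inv()*Ro.from_euler("xyz",rpy,degrees=True)).as_rotvec(degrees=True)
    print("t",round(s["time_s"],2),"tcp",s["tcp_pos"].round(4),s["eef_rot"].round(2),"F",s["contact_force"].round(1),"w",round(s["gripper_width"],4),"| shift mm",(d*1e3).round(1),"rot",v.round(2))
E
python3 -c "
from h import *
go([.515,-.105,.36],[180,0,-103.4])"
```

```text
t 0.1 tcp [0.2812 0.6135 0.4038] [ 1.7991e+02 -1.0000e-02 -2.4630e+01] F [-0.2  0.8  0.3] w 0.0877 | shift mm [512.  555.6  44.7] rot [ 7.000e-02 -7.000e-02  7.877e+01]
```

```bash
python3 -m pendant '[[[0.512,0.556,0.03,0,0,78.8,1],[0.512,0.556,0.03,0,0,78.8,1],[0.512,0.556,0.03,0,0,78.8,1],[0.512,0.556,0.03,0,0,78.8,1],[0.512,0.556,0.03,0,0,78.8,1]]]'; python3 -c "
from h import *
go([.515,-.105,.36],[180,0,-103.4])"
```

```text
time_s: 0.6
tcp_pos: [0.3587, 0.374, 0.3944]
eef_rot: [180.0, -0.0, -67.9]
contact_force: [0.9, 0.1, 0.8]
gripper_width: 0.0875
gripper_force: 0.0
t 0.6 tcp [0.3587 0.374  0.3944] [ 1.7998e+02 -1.0000e-02 -6.7930e+01] F [0.9 0.1 0.8] w 0.0875 | shift mm [502.6  35.1  34.5] rot [ 1.000e-02 -2.000e-02  3.547e+01]
```

```bash
python3 -m pendant '[[[0.503,0.035,0.034,0,0,35.5,1],[0.503,0.035,0.034,0,0,35.5,1],[0.503,0.035,0.034,0,0,35.5,1],[0.503,0.035,0.034,0,0,35.5,1],[0.503,0.035,0.034,0,0,35.5,1]]]'; python3 -c "
from h import *
go([.515,-.105,.36],[180,0,-103.4])"
```

```text
time_s: 1.1
tcp_pos: [0.4373, 0.1373, 0.3779]
eef_rot: [-180.0, 0.0, -103.4]
contact_force: [2.0, 0.1, 0.3]
gripper_width: 0.0877
gripper_force: 0.0
t 1.1 tcp [0.4373 0.1373 0.3779] [-1.7999e+02  2.0000e-02 -1.0338e+02] F [2.  0.1 0.3] w 0.0877 | shift mm [ 217.8 -131.7   17.8] rot [-0.01  0.02  0.02]
```

```bash
cat > cap.py <<'E'
import sys,cv2,pickle
from h import *
n=sys.argv[1];p=r.camera_params("wrist");cv2.imwrite(f"pics/{n}.png",r.capture("wrist")[:,:,::-1]);pickle.dump(p,open(f"pics/{n}.pkl","wb"))
E
python3 -m pendant '[[[0.218,-0.132,0.018,0,0,0,1],[0.218,-0.132,0.018,0,0,0,1],[0.218,-0.132,0.018,0,0,0,1],[0.218,-0.132,0.018,0,0,0,1],[0.218,-0.132,0.018,0,0,0,1]]]'; python3 -m pendant '[[[0.0,0,0,0,0,0,1]]]'; python3 cap.py w1; python3 -c "
from h import *
go([.515,-.105,.36],[180,0,-103.4])"
```

```text
time_s: 1.6
tcp_pos: [0.5149, -0.0998, 0.3602]
eef_rot: [-180.0, 0.0, -103.1]
contact_force: [0.9, 0.5, 0.2]
gripper_width: 0.0877
gripper_force: 0.0
time_s: 1.7
tcp_pos: [0.5154, -0.1024, 0.3591]
eef_rot: [179.9, -0.1, -103.4]
contact_force: [-1.3, -0.0, -0.4]
gripper_width: 0.0875
gripper_force: 0.0
t 1.75 tcp [ 0.5149 -0.1005  0.3592] [ 1.7989e+02 -5.0000e-02 -1.0340e+02] F [-0.   1.  -0.5] w 0.0878 | shift mm [ 4.3 -1.1 -0.8] rot [ 0.11 -0.05 -0.  ]
```

View pics/w1.png

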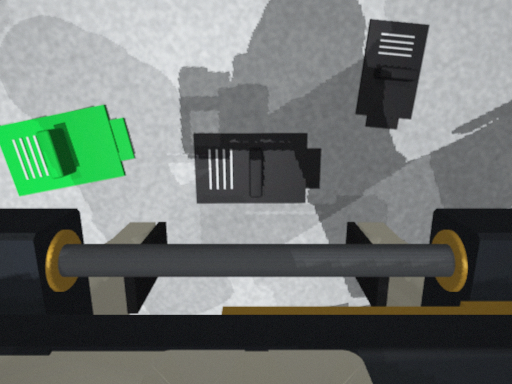

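```bash
python3 - <<'E'
from h import *
import pickle
p=pickle.load(open("pics/w1.pkl","rb"));f=lambda u,v,z:ray("",(u,v),z,p)[:2]
rl,fl,fr,rr=[f(*c,.004) for c in((194.5,133),(307,133),(308,203),(196,203))]
ang=lambda v:np.degrees(np.arctan2(v[1],v[0]))
print("cover",(rl+rr+fr+fl)/4,ang(rl+rr-fr-fl),np.linalg.norm(rl-fl),np.linalg.norm(rl-rr))
print("rib",f(256,172,.03),"tongue",f(321,168,.003))
c=np.array([.5188,-.1055]);s=r.get_state();print(s["tcp_pos"],s["joints"].round(1))
E
```

```text
cover [ 0.51836977 -0.10465486] -13.447926247881878 0.10855123343484488 0.07038200302567624
rib [ 0.51351669 -0.10563287] tongue [ 0.45102738 -0.08927467]
[ 0.51488803 -0.10051418  0.35920746] [ 10.4   8.5 -21.9  -0.  -59.7 -23.8]
```

```bash
python3 -m pendant '[[[0,0.001,0.145,0,0,0,0],[0,0.001,0.145,0,0,0,0],[0,0.001,0.145,0,0,0,0],[0,0.001,0.145,0,0,0,0],[0,0.001,0.145,0,0,0,0]]]' 35;python3 -m pendant '[[[0.0,0,0,0,0,0,0]]]'; python3 -c "
from h import *
for i in range(1):go([.514,-.1045,.186],[180,0,-103.4])"
```

```text
time_s: 2.25
tcp_pos: [0.5141, -0.0967, 0.2158]
eef_rot: [179.9, -0.1, -103.0]
contact_force: [0.7, -0.1, 0.1]
gripper_width: 0.0535
gripper_force: 0.0
time_s: 2.35
tcp_pos: [0.5151, -0.0968, 0.2178]
eef_rot: [-179.8, 0.1, -103.0]
contact_force: [0.2, -0.2, 1.6]
gripper_width: 0.0465
gripper_force: 0.0
t 2.35 tcp [ 0.5151 -0.0968  0.2178] [-1.7980e+02  6.0000e-02 -1.0302e+02] F [ 0.2 -0.2  1.6] w 0.0465 | shift mm [ 7.8 -0.5 31.8] rot [-0.2   0.06  0.38]
```

```bash
python3 -m pendant '[[[0.008,0,0.010,0,0,0.4,0],[0.008,0,0.030,0,0,0.4,0],[0.008,0,0.031,0,0,0.4,0],[0.008,0,0.031,0,0,0.4,0]]]' 35;python3 -c "
from h import *
go([.514,-.1045,.186],[180,0,-103.4])"; python3 cap.py w2
```

```text
time_s: 2.75
tcp_pos: [0.5121, -0.1055, 0.1849]
eef_rot: [-180.0, 0.0, -103.5]
contact_force: [-0.1, -0.8, -0.1]
gripper_width: 0.0438
gripper_force: 0.0
t 2.75 tcp [ 0.5121 -0.1055  0.1849] [-179.98    0.   -103.51] F [-0.1 -0.8 -0.1] w 0.0438 | shift mm [-1.4 -1.6 -1.1] rot [-0.02  0.   -0.11]
```

View pics/w2.png

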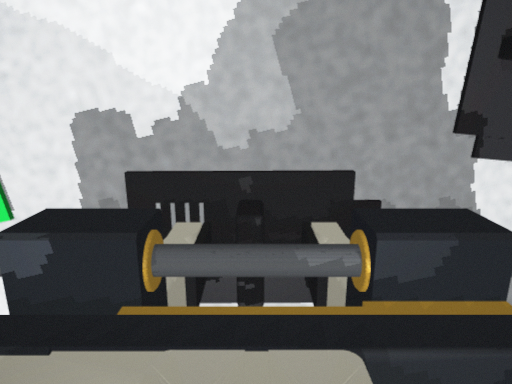

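The rib (columns 237-265) stands between the open pads (205 and 312), nearly centred, so I can close.

```bash
python3 -m pendant '[[[0,0.001,0,0,0,0,-1],[0,0.001,0,0,0,0,-1],[0,0.001,0,0,0,0,-1],[0,0.001,0,0,0,0,-1],[0,0.001,0,0,0,0,-1]]]' 35; python3 -m pendant '[[[0,0,-0.0,0,0,0,-1],[0,0,-0.02,0,0,0,-1],[0,0,-0.07,0,0,0,-1],[0,0,-0.12,0,0,0,-1],[0,0,-0.12,0,0,0,-1]]]';python3 -c "
from h import *
s=r.get_state();print(s['gripper_force'])
go([.514,-.1045,.186],[180,0,-103.4])"
```

```text
time_s: 3.3
tcp_pos: [0.5114, -0.1049, 0.1846]
eef_rot: [-179.9, 0.0, -103.5]
contact_force: [1.4, -0.2, 2.0]
gripper_width: 0.0116
gripper_force: 35.0
time_s: 3.8
tcp_pos: [0.5131, -0.105, 0.3109]
eef_rot: [-179.4, 0.2, -103.4]
contact_force: [0.6, -0.0, -1.2]
gripper_width: 0.0119
gripper_force: 35.0
34.999845027923584
t 3.8 tcp [ 0.5131 -0.105   0.3109] [-1.7941e+02  1.5000e-01 -1.0342e+02] F [ 0.6 -0.  -1.2] w 0.0119 | shift mm [ -0.3   0.5 124.9] rot [-0.59  0.15 -0.02]
```

```bash
python3 -m pendant '[[[-0.30,0.056,-0.02,0,0,-12.4,-1],[-0.30,0.056,-0.02,0,0,-12.4,-1],[-0.30,0.056,-0.02,0,0,-12.4,-1],[-0.30,0.056,-0.02,0,0,-12.4,-1],[-0.30,0.056,-0.02,0,0,-12.4,-1]]]';python3 -c "
from h import *
go([.53,.20,.33],[180,0,-91])"
```

```text
time_s: 4.3
tcp_pos: [0.5232, 0.146, 0.3206]
eef_rot: [180.0, -0.0, -91.1]
contact_force: [2.1, 0.2, -0.8]
gripper_width: 0.0115
gripper_force: 35.0
t 4.3 tcp [0.5232 0.146  0.3206] [ 1.7997e+02 -1.0000e-02 -9.1110e+01] F [ 2.1  0.2 -0.8] w 0.0115 | shift mm [-54.2  -5.8  -9.4] rot [ 0.03 -0.01 -0.11]
```

```bash
python3 -m pendant '[[[-0.055,-0.006,-0.01,0,0,0,-1],[-0.055,-0.006,-0.01,0,0,0,-1],[-0.055,-0.006,-0.01,0,0,0,-1],[-0.055,-0.006,-0.01,0,0,0,-1]]]';python3 -c "
from h import *
go([.53,.20,.33],[180,0,-91])"; python3 cap.py w3; python3 - <<'E'
import cv2
im=cv2.imread("pics/w3.png");cv2.imwrite("pics/w3b.png",cv2.resize(im,(800,600),interpolation=cv2.INTER_CUBIC))
E
```

```text
time_s: 4.7
tcp_pos: [0.5303, 0.1984, 0.3299]
eef_rot: [179.9, -0.0, -91.1]
contact_force: [0.6, -0.8, -1.1]
gripper_width: 0.012
gripper_force: 35.0
t 4.7 tcp [0.5303 0.1984 0.3299] [ 1.7991e+02 -5.0000e-02 -9.1100e+01] F [ 0.6 -0.8 -1.1] w 0.012 | shift mm [-1.6  0.3 -0.1] rot [ 0.09 -0.05 -0.1 ]
```

View pics/w3b.png

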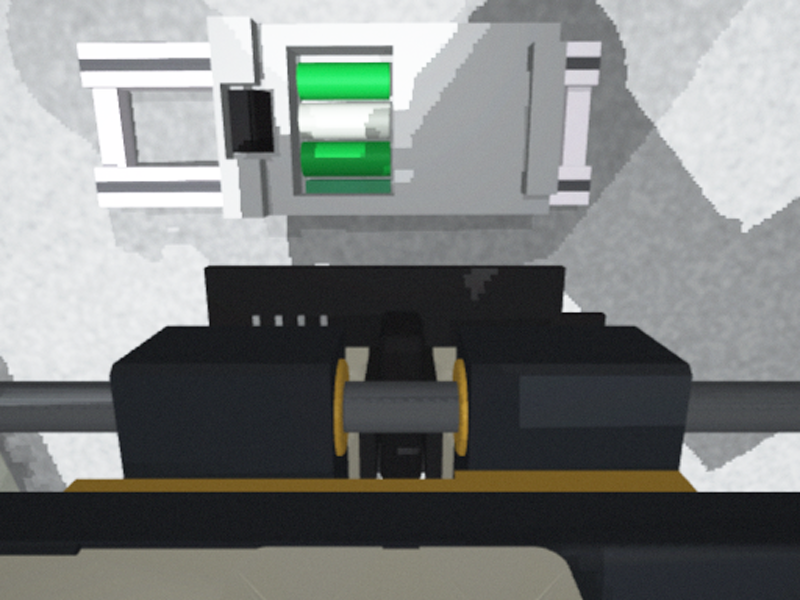

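```bash
python3 - <<'E'
from h import *
import pickle
p=pickle.load(open("pics/w3.pkl","rb"));f=lambda u,v,z:ray("",((u+.5)/1.5625-.5,(v+.5)/1.5625-.5),z,p)[:2].round(4)
print("cam",-np.array(p["R"]).T@p["t"])
for n,q in dict(rA=(78,43,.02),rB=(97,207,.02),rC=(590,205,.02),rD=(601,41,.02),hUR=(560,23,.05),hUL=(261,23,.05),hDR=(550,214,.05),hDL=(265,215,.05),barU=(533,42,.062),barD=(527,195,.062),barfU=(564,42,.062),barfD=(557,195,.062),catU=(248,91,.065),catD=(252,154,.065),pRear=(206,266,.1493),pFront=(564,266,.1493),tong=(605,314,.1483),rib=(402,314,.175)).items():print(n,f(*q))
E
```

```text
cam [0.52865362 0.13274841 0.31069223]
rA [0.6873 0.0738]
rB [0.6905 0.1544]
rC [0.4273 0.1584]
rD [0.4273 0.0777]
hUR [0.4565 0.0757]
hUL [0.5887 0.0732]
hDR [0.4568 0.1597]
hDL [0.5938 0.1575]
barU [0.4709 0.0855]
barD [0.471  0.1497]
barfU [0.4577 0.0858]
barfD [0.4573 0.1499]
catU [0.593  0.1032]
catD [0.5936 0.1293]
pRear [0.5882 0.1632]
pFront [0.4791 0.1653]
tong [0.4651 0.1811]
rib [0.5288 0.1721]
```

```bash
cat >> h.py <<'E'
YAW=-0.95
def tgt(tx,tz,th,off=(.0645,-.0008,.1846),yl=lambda x:.1177-.0166*(x-.4566)):
    """TCP pose for the tongue edge at x=tx, height tz, rear raised by th rad"""
    Rc=Ro.from_euler("z",YAW,degrees=True)*Ro.from_euler("y",-th)
    pos=np.array([tx,yl(tx),tz])+Rc.apply(off)
    Rt=Rc*Ro.from_euler("xyz",[180,0,-90],degrees=True)
    go(pos,Rt.as_euler("xyz",degrees=True));print("target",pos.round(4))
def where(off=(.0645,-.0008,.1846)):
    s=r.get_state();Rc=Ro.from_euler("xyz",s["eef_rot"],degrees=True)*Ro.from_euler("xyz",[180,0,-90],degrees=True).inv()
    e=Rc.as_euler("zyx",degrees=True);print("tongue",(s["tcp_pos"]-Rc.apply(off)).round(4),"raise rad",round(-np.radians(e[1]),3),"yaw",e[0].round(2),"F",s["contact_force"].round(1),"M",s["moment"].round(2),"t",round(s["time_s"],2))
E
python3 -c "
from h import *
where();tgt(.487,.085,.25)"
```

```text
tongue [0.4657 0.1999 0.1456] raise rad -0.001 yaw -1.15 F [-0.2 -0.2  0.1] M [ 0.05 -0.08 -0.01] t 4.75
t 4.75 tcp [0.5304 0.198  0.3301] [ 1.7993e+02 -4.0000e-02 -9.1150e+01] F [-0.2 -0.2  0.1] w 0.0117 | shift mm [82.3 24.9 50.4] rot [14.4  -0.07 -0.19]
target [0.5038 0.1161 0.2798]
```

```bash
python3 -m pendant '[[[0.041,0.0125,0.0,7.2,0,-0.1,-1],[0.082,0.025,0.0,14.4,0,-0.2,-1],[0.082,0.025,0.03,14.4,0,-0.2,-1],[0.082,0.025,0.05,14.4,0,-0.2,-1],[0.082,0.025,0.05,14.4,0,-0.2,-1]]]';python3 -m pendant '[[[0,0,0,0,0,0,-1]]]';python3 -c "
from h import *
where();tgt(.487,.054,.25)"
```

```text
time_s: 5.25
tcp_pos: [0.5027, 0.1148, 0.2786]
eef_rot: [-165.8, -0.2, -91.1]
contact_force: [-0.3, -0.4, -1.3]
gripper_width: 0.0119
gripper_force: 35.0
time_s: 5.35
tcp_pos: [0.5044, 0.1166, 0.281]
eef_rot: [-165.6, -0.1, -91.0]
contact_force: [0.5, -0.5, -1.1]
gripper_width: 0.0117
gripper_force: 35.0
tongue [0.4878 0.1175 0.0861] raise rad 0.251 yaw -1.0 F [ 0.5 -0.5 -1.1] M [0.13 0.77 0.02] t 5.35
t 5.35 tcp [0.5044 0.1166 0.281 ] [-1.6562e+02 -7.0000e-02 -9.0970e+01] F [ 0.5 -0.5 -1.1] w 0.0117 | shift mm [ 0.5  8.6 31. ] rot [-0.05 -0.07 -0.  ]
target [0.5038 0.1161 0.2488]
```

```bash
python3 -m pendant '[[[0,0.004,0.015,0,0,0,-1],[0,0.008,0.030,0,0,0,-1],[0,0.008,0.030,0,0,0,-1]]]'; python3 -m pendant '[[[0,0.0005,0.002,0,0,0,-1],[0,0.0005,0.002,0,0,0,-1]]]';python3 -c "
from h import *
where()"; python3 -m pendant '[[[0,0.0005,0.002,0,0,0,-1],[0,0.0005,0.002,0,0,0,-1]]]';python3 -c "
from h import *
where()"
```

```text
time_s: 5.65
tcp_pos: [0.504, 0.1171, 0.2491]
eef_rot: [-165.7, -0.1, -90.9]
contact_force: [-0.8, 0.0, -0.7]
gripper_width: 0.012
gripper_force: 35.0
time_s: 5.85
tcp_pos: [0.5045, 0.1178, 0.2485]
eef_rot: [-165.5, 0.0, -90.9]
contact_force: [0.5, -0.2, -0.8]
gripper_width: 0.0119
gripper_force: 35.0
tongue [0.4882 0.1189 0.0536] raise rad 0.253 yaw -0.93 F [ 0.5 -0.2 -0.8] M [0.07 0.94 0.03] t 5.85
time_s: 6.05
tcp_pos: [0.5041, 0.1176, 0.2459]
eef_rot: [-165.6, -0.0, -90.9]
contact_force: [-0.2, -0.0, -1.8]
gripper_width: 0.012
gripper_force: 35.0
tongue [0.4877 0.1187 0.051 ] raise rad 0.252 yaw -0.93 F [-0.2 -0.  -1.8] M [ 0.16  0.88 -0.04] t 6.05
```

```bash
python3 -m pendant '[[[0.001,0.0003,0.001,0,0,0,-1],[0.001,0.0003,0.001,0,0,0,-1]]]';python3 -c "
from h import *
where()"; python3 -m pendant '[[[0,0.0003,0.001,0,0,0,-1],[0,0.0003,0.001,0,0,0,-1]]]';python3 -c "
from h import *
where()"
```

```text
time_s: 6.25
tcp_pos: [0.504, 0.1165, 0.2446]
eef_rot: [-165.6, -0.0, -90.9]
contact_force: [0.5, -0.4, -0.3]
gripper_width: 0.0115
gripper_force: 35.0
tongue [0.4876 0.1175 0.0498] raise rad 0.252 yaw -0.92 F [ 0.5 -0.4 -0.3] M [ 0.11  0.84 -0.02] t 6.25
time_s: 6.45
tcp_pos: [0.5042, 0.1166, 0.244]
eef_rot: [-165.5, -0.0, -90.9]
contact_force: [-1.8, -1.5, 6.4]
gripper_width: 0.0115
gripper_force: 35.1
tongue [0.4878 0.1176 0.0491] raise rad 0.252 yaw -0.91 F [-1.8 -1.5  6.4] M [-0.15  1.23 -0.06] t 6.45
```

```bash
python3 -m pendant '[[[0,0.005,-0.0016,0,0,0,-1],[0,0.010,-0.0029,0,0,0,-1],[0,0.0135,-0.0038,0,0,0,-1],[0,0.0135,-0.0038,0,0,0,-1]]]';python3 -c "
from h import *
where()"
```

```text
time_s: 6.85
tcp_pos: [0.4897, 0.117, 0.2442]
eef_rot: [-165.5, 0.0, -90.9]
contact_force: [0.1, 1.1, 5.2]
gripper_width: 0.0116
gripper_force: 35.0
tongue [0.4734 0.1181 0.0493] raise rad 0.252 yaw -0.9 F [0.1 1.1 5.2] M [0.69 0.4  0.07] t 6.85
```

```bash
python3 -m pendant '[[[0.0004,0.002,-0.0007,0,0,0,-1],[0.0004,0.004,-0.0012,0,0,0,-1],[0.0004,0.004,-0.0012,0,0,0,-1]]]';python3 -c "
from h import *
where()"; python3 -m pendant '[[[0,0.0015,-0.0004,0,0,0,-1],[0,0.0015,-0.0004,0,0,0,-1]]]';python3 -c "
from h import *
where()"
```

```text
time_s: 7.15
tcp_pos: [0.4858, 0.1166, 0.2442]
eef_rot: [-165.6, 0.0, -90.9]
contact_force: [3.0, 1.1, 5.6]
gripper_width: 0.012
gripper_force: 35.0
tongue [0.4694 0.1177 0.0494] raise rad 0.252 yaw -0.91 F [3.  1.1 5.6] M [ 0.4  -0.43  0.06] t 7.15
time_s: 7.35
tcp_pos: [0.4843, 0.1167, 0.2442]
eef_rot: [-165.6, 0.0, -90.9]
contact_force: [3.4, -0.0, 4.9]
gripper_width: 0.0116
gripper_force: 35.0
tongue [0.468  0.1177 0.0494] raise rad 0.252 yaw -0.91 F [ 3.4 -0.   4.9] M [ 0.31 -0.62  0.05] t 7.35
```

```bash
for i in 1 2 ; do python3 -m pendant '[[[0,0.0015,-0.0004,0,0,0,-1],[0,0.0015,-0.0004,0,0,0,-1]]]' >/dev/null;python3 -c "
from h import *
where()"; done
```

```text
tongue [0.4664 0.1178 0.0494] raise rad 0.252 yaw -0.91 F [2.9 0.4 6.2] M [ 0.28 -0.64 -0.05] t 7.55
tongue [0.4656 0.118  0.0497] raise rad 0.253 yaw -0.89 F [ 9.1 -3.2  2.6] M [-0.6  -2.83 -0.15] t 7.75
```

```bash
python3 - <<'E'
from h import *
o=np.array([.0645,0,.1846]);Y=lambda t:Ro.from_euler("y",-t)
th0=.252;M=np.array([[0,-1,0],[-1,0,0],[0,0,-1.]]) # cover->tool axes
for th in(.23,.21,.19,.17,.15,.135):
    d=Y(th).apply(o)-Y(th0).apply(o)
    print(th,(M@Y(th0).inv().apply(d)*1e3).round(1),np.degrees(th-th0).round(2))
E
```

```text
0.23 [ 0.  -4.   1.5] -1.26
0.21 [ 0.  -7.7  2.9] -2.41
0.19 [  0.  -11.3   4.4] -3.55
0.17 [  0.  -14.9   5.9] -4.7
0.15 [  0.  -18.5   7.5] -5.84
0.135 [  0.  -21.1   8.8] -6.7
```

```bash
python3 -m pendant '[[[0,-0.0044,0.0015,-1.26,0,0,-1],[0,-0.0081,0.0029,-2.41,0,0,-1],[0,-0.0117,0.0044,-3.55,0,0,-1],[0,-0.0117,0.0044,-3.55,0,0,-1]]]' >/dev/null;python3 -c "
from h import *
where()"
```

```text
tongue [0.4658 0.118  0.0493] raise rad 0.19 yaw -0.92 F [2.3 0.3 6.4] M [ 0.25 -0.79  0.03] t 8.15
```

```bash
python3 -m pendant '[[[0,-0.0036,0.0013,-1.15,0,0,-1],[0,-0.0072,0.0026,-2.3,0,0,-1],[0,-0.0106,0.004,-3.44,0,0,-1],[0,-0.0106,0.004,-3.44,0,0,-1]]]' >/dev/null;python3 -c "
from h import *
where()"; python3 cap.py w4;  python3 - <<'E'
import cv2
from plant import r
im=r.capture("side")[110:240,180:340,::-1];cv2.imwrite("pics/s2.png",cv2.resize(im,(738,600),interpolation=cv2.INTER_CUBIC))
E
```

```text
tongue [0.4655 0.1179 0.0494] raise rad 0.13 yaw -0.91 F [4.6 0.3 6.4] M [ 0.49 -1.17  0.04] t 8.55
```

View pics/s2.png

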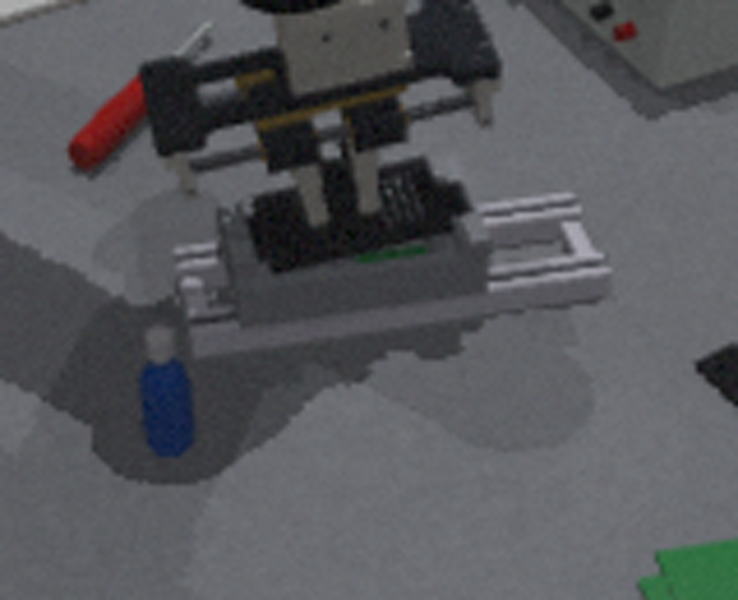

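```bash
python3 -m pendant '[[[0,0,0,0,0,0,-0.3],[0,0,0,0,0,0,-0.3],[0,0,0,0,0,0,-0.3],[0,0,0,0,0,0,-0.3],[0,0,0,0,0,0,-0.3]]]';python3 -m pendant '[[[0,0,-0.02,0,0,0,-0.3],[0,0,-0.06,0,0,0,-0.3],[0,0,-0.09,0,0,0,-0.3],[0,0,-0.09,0,0,0,-0.3]]]'; python3 cap.py w5;  python3 - <<'E'
from h import *
where()
E
```

```text
time_s: 9.15
tcp_pos: [0.5043, 0.1159, 0.2403]
eef_rot: [-172.6, -0.1, -90.9]
contact_force: [0.0, -0.4, -0.1]
gripper_width: 0.0302
gripper_force: 0.0
time_s: 9.55
tcp_pos: [0.4937, 0.1169, 0.3341]
eef_rot: [-172.2, 0.2, -90.9]
contact_force: [-0.3, 0.7, -0.5]
gripper_width: 0.0308
gripper_force: 0.0
tongue [0.4538 0.1184 0.1405] raise rad 0.133 yaw -0.89 F [-0.2  0.2 -0.2] M [ 0.12  0.43 -0.01] t 9.6
```

View pics/w5.png

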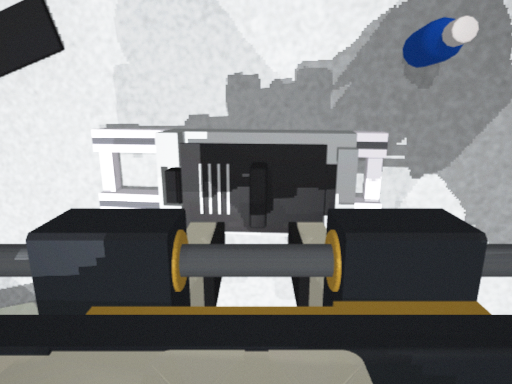

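```bash
python3 - <<'E'
from h import *
go([.5625,.1159,.3],[180,0,-90.95]); go([.5625,.1159,.3],[180,0,-180.95]);print(r.get_state()["joints"].round(1))
E
```

```text
t 9.6 tcp [0.4932 0.1166 0.332 ] [-1.7239e+02  1.3000e-01 -9.0890e+01] F [-0.2  0.2 -0.2] w 0.0306 | shift mm [ -0.3 -64.4  40.9] rot [-7.61  0.13  0.05]
t 9.6 tcp [0.4932 0.1166 0.332 ] [-1.7239e+02  1.3000e-01 -9.0890e+01] F [-0.2  0.2 -0.2] w 0.0306 | shift mm [ -0.3 -64.4  40.9] rot [-5.88  6.08 89.91]
[ 37.4   5.9 -31.8   6.4 -46.4 -42.4]
```

```bash
python3 -m pendant '[[[0,-0.064,0.01,-7.6,0,0,-1],[0,-0.064,0.01,-7.6,0,0,-1],[0,-0.064,0.041,-7.6,0,0,-1],[0,-0.064,0.041,-7.6,0,0,-1]]]' 20 >/dev/null
python3 -m pendant '[[[0,0,0,0,0,45,-1],[0,0,0,0,0,45,-1],[0,0,0,0,0,45,-1],[0,0,0,0,0,45,-1],[0,0,0,0,0,45,-1]]]' >/dev/null
python3 -m pendant '[[[0,0,0,0,0,47,-1],[0,0,0,0,0,47,-1],[0,0,0,0,0,47,-1],[0,0,0,0,0,47,-1],[0,0,0,0,0,47,-1]]]'
python3 - <<'E'
from h import *
go([.5625,.1159,.25],[180,0,-180.95])
E
```

```text
time_s: 11.0
tcp_pos: [0.561, 0.1151, 0.298]
eef_rot: [-180.0, -0.2, -177.2]
contact_force: [-0.6, 0.7, -0.3]
gripper_width: 0.0004
gripper_force: 0.0
t 11.0 tcp [0.561  0.1151 0.298 ] [-179.96   -0.22 -177.18] F [-0.6  0.7 -0.3] w 0.0004 | shift mm [-1.7  0.8 48. ] rot [-0.05 -0.22  3.77]
```

```bash
python3 -m pendant '[[[-0.002,0.001,0.02,0,0,3.8,-1],[-0.002,0.001,0.048,0,0,3.8,-1],[-0.002,0.001,0.048,0,0,3.8,-1]]]'
for i in 1 2; do python3 -m pendant '[[[0,0,0.001,0,0,0,-1],[0,0,0.002,0,0,0,-1],[0,0,0.002,0,0,0,-1]]]' >/dev/null; python3 - <<'E'
from h import *
go([.5625,.1159,.232],[180,0,-180.95])
E
done
```

```text
time_s: 11.3
tcp_pos: [0.5616, 0.1156, 0.2469]
eef_rot: [-179.8, -0.5, 179.3]
contact_force: [-1.5, -1.2, -1.0]
gripper_width: 0.0004
gripper_force: 0.0
t 11.6 tcp [0.5638 0.1165 0.2487] [ 1.7998e+02 -1.0000e-01  1.7938e+02] F [0.9 0.5 0. ] w 0.0003 | shift mm [ 1.3 -0.6 16.7] rot [ 0.02 -0.1   0.33]
t 11.9 tcp [0.5636 0.1163 0.2456] [-179.98   -0.18  179.36] F [ 0.8 -0.6  0.3] w 0.0005 | shift mm [ 1.  -0.4 13.6] rot [-0.02 -0.18  0.31]
```

```bash
for i in 1 2 3; do python3 -m pendant '[[[0,0,0.001,0,0,0,-1],[0,0,0.001,0,0,0,-1]]]' >/dev/null; python3 - <<'E'
from h import *
go([.5625,.1159,.232],[180,0,-180.95])
E
done
```

```text
t 12.1 tcp [0.5635 0.1163 0.2444] [-179.97   -0.2   179.36] F [-0.1  0.3  0.1] w 0.0006 | shift mm [ 1.  -0.4 12.4] rot [-0.03 -0.2   0.31]
t 12.3 tcp [0.5635 0.1163 0.2433] [-179.97   -0.2   179.35] F [-0.2 -0.  -0.8] w -0.0002 | shift mm [ 1.  -0.4 11.3] rot [-0.03 -0.2   0.3 ]
t 12.5 tcp [0.5635 0.1163 0.2423] [-179.97   -0.2   179.35] F [ 0.  -0.2  0.2] w 0.0003 | shift mm [ 1.  -0.4 10.4] rot [-0.03 -0.2   0.3 ]
```

```bash
for i in 1 2 3; do python3 -m pendant '[[[0,0,0.001,0,0,0,-1],[0,0,0.001,0,0,0,-1]]]' >/dev/null; python3 - <<'E'
from h import *
go([.5625,.1159,.232],[180,0,-180.95])
E
done
```

```text
t 12.7 tcp [0.5636 0.1163 0.2416] [-179.97   -0.18  179.37] F [-0.6 -0.4  2.7] w 0.0005 | shift mm [ 1.  -0.4  9.6] rot [-0.03 -0.18  0.32]
t 12.9 tcp [0.5637 0.1163 0.2407] [-1.7998e+02 -1.6000e-01  1.7936e+02] F [-0.9  1.2  3.4] w 0.0005 | shift mm [ 1.1 -0.5  8.7] rot [-0.02 -0.16  0.31]
t 13.1 tcp [0.5637 0.1164 0.2396] [-1.7999e+02 -1.6000e-01  1.7936e+02] F [-0.7 -0.3  4.3] w 0.0005 | shift mm [ 1.1 -0.5  7.6] rot [-0.01 -0.16  0.31]
```

```bash
for i in 1 2 3; do python3 -m pendant '[[[0,0,0.001,0,0,0,-1],[0,0,0.001,0,0,0,-1]]]' >/dev/null; python3 - <<'E'
from h import *
go([.5625,.1159,.232],[180,0,-180.95])
E
done
```

```text
t 13.3 tcp [0.5637 0.1164 0.2386] [-1.7999e+02 -1.6000e-01  1.7937e+02] F [-0.2 -0.   3.9] w 0.0006 | shift mm [ 1.2 -0.5  6.6] rot [-0.01 -0.16  0.32]
t 13.5 tcp [0.5638 0.1164 0.2377] [-1.7999e+02 -1.5000e-01  1.7937e+02] F [-1.7 -0.6  5.8] w 0.0005 | shift mm [ 1.2 -0.5  5.7] rot [-0.01 -0.15  0.32]
t 13.7 tcp [0.5635 0.1163 0.2361] [-179.98   -0.2   179.35] F [-0.1  0.3  0.8] w 0.0005 | shift mm [ 1.  -0.4  4.1] rot [-0.02 -0.2   0.3 ]
```

```bash
for i in 1 2 3 4; do python3 -m pendant '[[[0,0,0.001,0,0,0,-1],[0,0,0.001,0,0,0,-1]]]' >/dev/null; python3 - <<'E'
from h import *
s=r.get_state();go([.5625,.1159,.232],[180,0,-180.95])
E
done
```

```text
t 13.9 tcp [0.5635 0.1163 0.2352] [-179.97   -0.21  179.35] F [0.3 0.1 0.3] w 0.0002 | shift mm [ 1.  -0.4  3.2] rot [-0.03 -0.2   0.3 ]
t 14.1 tcp [0.5633 0.1162 0.2341] [-179.96   -0.23  179.35] F [-0.2  0.3 -0.5] w 0.0008 | shift mm [ 0.8 -0.3  2.1] rot [-0.04 -0.23  0.3 ]
t 14.3 tcp [0.5634 0.1162 0.2332] [-179.96   -0.22  179.35] F [ 0.2 -0.2  1.4] w 0.0005 | shift mm [ 0.9 -0.3  1.2] rot [-0.04 -0.22  0.3 ]
t 14.5 tcp [0.5635 0.1163 0.2325] [-179.97   -0.2   179.36] F [-0.4 -0.4  0.1] w 0.0007 | shift mm [ 1.  -0.4  0.5] rot [-0.03 -0.2   0.31]
```

```bash
for i in 1 2; do python3 -m pendant '[[[0,0,0.0007,0,0,0,-1],[0,0,0.0007,0,0,0,-1]]]' >/dev/null; python3 - <<'E'
from h import *
s=r.get_state();go([.5625,.1159,.232],[180,0,-180.95])
E
done
```

```text
t 14.7 tcp [0.5635 0.1163 0.2324] [-179.97   -0.18  179.38] F [-2.9  0.1  6.3] w 0.0003 | shift mm [ 1.  -0.4  0.4] rot [-0.03 -0.18  0.33]
t 14.9 tcp [0.5634 0.1163 0.2324] [-1.7997e+02 -1.6000e-01  1.7938e+02] F [-5.3 -0.6 13. ] w 0.0005 | shift mm [ 0.9 -0.4  0.4] rot [-0.03 -0.16  0.33]
```

Firm stop at the seated height, so I lift off and check.

```bash
python3 -m pendant '[[[0,0,-0.01,0,0,0,-1],[0,0,-0.06,0,0,0,-1],[0,0,-0.11,0,0,0,-1],[0,0,-0.15,0,0,0,-1],[0,0,-0.15,0,0,0,-1]]]'; python3 -m pendant '[[[0.05,0,0,0,0,0,-1],[0.10,0,0,0,0,0,-1],[0.15,0,0,0,0,0,-1],[0.15,0,0,0,0,0,-1]]]' ; python3 - <<'E'
import cv2,numpy as np
from plant import r
a=r.capture("side")[130:200,200:325,::-1];b=r.capture("top")[125:240,190:260,::-1]
a=cv2.resize(a,None,fx=4,fy=4,interpolation=cv2.INTER_CUBIC);b=cv2.resize(b,None,fx=4,fy=4,interpolation=cv2.INTER_CUBIC)
o=np.zeros((480,800,3),np.uint8);o[:280,:500]=a;o[:460,510:790]=b;cv2.imwrite("pics/f.png",o)
E
```

```text
time_s: 15.4
tcp_pos: [0.5654, 0.1167, 0.3883]
eef_rot: [179.8, 0.4, 179.4]
contact_force: [0.3, -0.6, -0.1]
gripper_width: 0.0002
gripper_force: 0.0
time_s: 15.8
tcp_pos: [0.4093, 0.1165, 0.3819]
eef_rot: [179.9, -0.2, 179.4]
contact_force: [1.5, -0.4, 1.1]
gripper_width: 0.0008
gripper_force: 0.0
```

View pics/f.png

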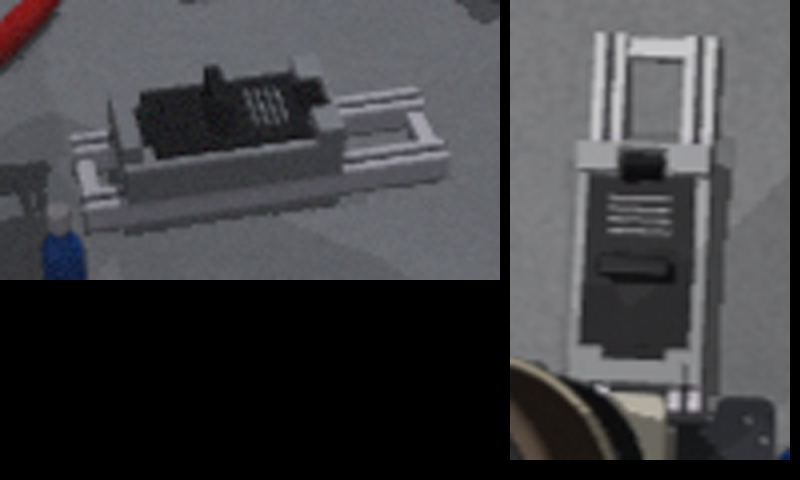

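The cover lies flat in its seat, with the catch nose over its rear edge (640,160) and the tongue under the bar. The robot is clear of everything.

```bash
python3 -c "
from plant import r
print(r.close_job())"
```

```text
the job is handed in; nothing more can be done
None
```

The black cover's tongue is hooked home in the slot, the rear is pressed down past the catch and the cover lies flat; the highest force read was about 14 N, no bystander was touched, and the job was handed in at about 16 s.

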